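# Put the headphone amplifier away in the riser's cupboard

### The arm

A 7-joint arm with a two-finger parallel gripper is mounted at the origin on the work surface. World frame = base frame: x ahead of the robot, y to its left, z up, the work surface at z = 0. Lengths are in m, angles in rad, forces in N, time in s.
With the tool pointing down it reaches from about 0.35 to 0.9 m from the base axis. Payload 8.1 kg.
Tool frame: the origin (TCP) lies on the centre line of the jaws, within the pads' length; the fingertips stand tcp_to_tips ahead of it and the grasp point (between the pads) lies 11 mm behind it (tcp_to_tips is the distance from the TCP to the fingertips, in m); z points along the fingers, y is the line along which they close (so a half turn about z gives the same grasp; the last joint's range is limited). The gripper opens to 92 mm and grips with 3 to 60 N. Pads are 19 mm wide; open, the fingers measure 130 mm over their backs; the gripper's body (75 mm by 190 mm) begins 47 mm behind the grasp point.
Start: joints at [-1.289, 0.434, 0.025, 1.573, -0.012, 1.134, -0.075], TCP at [0.235, 0.579, 0.235] pointing down, gripper open.
Joint ranges: [-2.62, 2.62], [-0.44, 2.09], [-1.27, 1.32], [0.08, 2.57], [-1.32, 4.46], [0.12, 2], [-2.74, 2.74]. Speed limits (rad/s): [2.22, 2.22, 3.01, 3.01, 3.14, 3.14, 3.14].

### API

Orientations are given as a 3x3 rotation matrix whose columns are the frame's x, y, z axes.
In Python, from bench import state, read_camera, camera_info, job_done, tcp_to_tips gives the robot as it stands.
- The arm moves only by the shell command python3 -m inch 'ROWS' [OPENING]. ROWS is text: rows parted by semicolons, each of 6 numbers parted by spaces: the shift along the tool's x, y, z in cm, then the turn, a rotation vector about the tool's x, y, z in degrees. In form: x y z rx ry rz; .... A call has 1 to 12 rows; each row shifts and turns the commanded pose from where the row before left it, along the tool's axes as they then stand; what a row does not reach is not made up. A row lasts 1/8 s, in which the tool goes at most 62.5 mm and 10.7 degrees, less where a joint would pass 70% of its speed; a pose out of reach is approached as far as the arm can. A call with a gripper value outside its range is refused whole. OPENING is the finger opening in cm, from 0 to 9.18, set as the call begins (- or left out, the last holds). The fingers move at their own pace and stop on an object; the grip force is fixed at half the most. Time passes only in rows, so rows that do not move let the fingers close. It gives the time, the measured TCP pose, the force, the opening and the grip force at its end, in the units of the state.
- state(): the state, without advancing time (a new reading comes with each control period).
- read_camera(name): name is "side" or "top" or "wrist"; returns the picture (420x560x3 uint8, red, green, blue); there is no depth.
- camera_info(name): a dict with "fx", "fy", "cx", "cy" (pixels), "dist" ([k1, k2, p1, p2, k3] as OpenCV has them; the pictures are not rectified), "world_from_camera" (4x4, takes a point from camera to world coordinates); the wrist camera has in their place "mount" (4x4, takes a point from camera to tool coordinates, whose origin is the TCP and whose axes are the flange's). Camera axes: x right, y down, z forward; pixel columns grow to the right and rows downward; lengths in m; the calibration is good to about 2 mm. A picture is of the moment at which its call begins: read the wrist's pose just before it. camera_info takes no time and is no camera call.
- job_done(): hands the job in; it is judged then, once.
The state is a dict: "t": time; "joint_pos": joint angles; "qd": joint speeds; "joint_torque": joint torques, N m; "position": TCP position; "tool_rot": TCP orientation; "ft_force": force on the tool from outside, world axes, zero at the start; "torque": the same for the moment, N m; "opening": finger opening in m; "gripper_force": force on a finger pad.
Only numpy, scipy, OpenCV 4.12 (cv2) and the standard library are available. Lean on these libraries where they do the work, as an engineer would, in place of code of your own. Each camera call takes 0.05 s, during which the arm holds its last target. There are 200 camera calls.

### The job

Pull the cupboard door of the oak desk riser open past its roller catch, slide the small silver headphone amplifier that stands in front of the riser all the way into the cupboard, upright, and push the door shut until the catch snaps and holds it fully closed. Leave everything else on the table and on the riser where it is.

Things in the scene. Friction and masses are not known exactly. Their poses are not given: they have to be found in the camera images.
- door (a joint): Opening angle of the cupboard door, rad: 0 fully shut, 1.57 square to the front, stop at 1.9. Oak board 187 mm wide, 16 mm thick, from 5 to 109 mm above the table, lying over the riser's front edges when shut. Upright hinge at its right-hand end seen from the robot; its left-hand end swings towards the robot. Away from the catch it stays where it is left (hinge friction 0.05 N m).
- catch (a point): Sprung roller catch inside the cupboard: roller on the left wall under the top, 150 mm from the hinge axis, meeting a striker on the door; this point is the roller's centre. From shut, the handle needs a pull of about 11 N until past 0.05 rad. On closing, the striker meets the roller at about 0.10 rad, takes a push of 10 to 13 N to pass 0.05 rad, then snaps to 0. Left on the roller it stays ajar.
- door_handle (a point): Middle of the door's steel bar handle: horizontal round bar 11 mm thick, 100 mm long, axis 35 mm off the outer face (clear gap 29 mm), on two 8 mm posts 42 mm either side. 84 mm above the table, 26 mm below the riser's top. Axes turn with the door: x into the door, y along it away from the hinge, z up. The hinge axis is 43 mm along +x and 122 mm along -y from here.
- door_hinge (a point): Point on the door's upright hinge axis, 57 mm above the table, in the middle of the board's thickness (8 mm from either face). Axes turn with the door: x from the outer face into the board, y along the door away from the hinge.
- bay_mouth (a point): Middle of the cupboard's mouth at table height, in the plane of the riser's front edges. Axes of the riser: x into the cupboard, y left seen from the robot, z up. The table is its floor. Mouth 160 mm wide, 95 high, catch in the upper left corner from 74 mm up; 230 mm deep. Upright fingers reach no further in than this plane. The shut door begins 1 mm in front; it can push a thing in by the last few mm.
- riser: Low oak desk riser fixed on the table: 240 mm deep, 440 wide, 110 high; origin at the centre of its underside, x away from its front, y left seen from the robot. The right-hand part is the cupboard, the wider left-hand part an open bay with a silver streamer. Fixed on top: a black box, 100 mm behind the front edge over the cupboard, and on the left a headphone stand, 195 mm high.
- amp: Headphone amplifier: silver aluminium box with flush black front panel and flush round dial on top, 140 mm deep (x), 66 wide (y), 68 high, 0.4 to 0.75 kg, on rubber feet. Origin at the centre of its underside; the front panel looks along -x. It stands loose on the table in front of the open bay, to the left of the door's swing.
- remote: Silver remote control lying flat, 46 x 170 x 18 mm; origin at the centre of its underside. Bystander, between the robot and the cupboard, clear of the door's swing.
- mug: White mug, 80 mm across, 92 mm high, on the right of the table; origin under its centre. Bystander.
- cd_stack: Stack of five disc cases, 142 x 125 x 52 mm, to the right of the riser; origin under its centre. Bystander.
- record_brush: Wooden record brush, 100 x 36 x 30 mm, to the left of the riser; origin under its centre. Bystander.
- earphone_case: Round black earphone case, 90 mm across, 34 mm high, on the left of the table; origin under its centre. Bystander.
Things that resemble listed ones, but are neither listed nor needed, are in the scene too. Leave any pink or yellow look-alike of the amp alone.

How it is judged:
On the way, in this order (a step that is already met when the one before it is completed fails the run):
1. the door has been pulled open through the catch (value of joint door above 0.8 rad), for 0.2 s.
2. the amplifier stands in the cupboard (x of amp in the frame of bay_mouth above 0.06 m and y of amp in the frame of bay_mouth between -0.06 and 0.06 m and angle between amp's own z axis and vertical below 0.12 rad), for 0.1 s.
At the end, for the whole second after the job is handed in: The door is within 0.02 rad of fully shut, held by the catch; the amplifier stands upright (within 0.12 rad) and at rest in the cupboard, its centre at least 60 mm behind the mouth and within 60 mm of the cupboard's centre line (all of step 2 and value of joint door below 0.02 rad and linear speed of amp below 0.02 m/s); the robot touches nothing.
It fails at once if the amplifier is tipped by more than 0.5 rad (angle between amp's own z axis and vertical above 0.5 rad).
It fails at once if a bystander is pushed by more than 40 mm or knocked over (distance of any of remote, mug, cd_stack, record_brush, earphone_case from where it was at the start of the episode above 0.04 m or angle between mug's own z axis and vertical above 0.5 rad).
It also fails if it takes over 72 s, if anything falls off the work surface, if the arm or the gripper's body presses on something with over 40 N, if the wrist force passes 120 N, or if a joint passes its speed limit or range.

## Working session

There is one attempt and no reset: what is moved stays moved. The work goes in short steps, Python scripts to look and compute and a shell command to move; the robot and the scene stay as the last step left them, time stands still between calls to the robot, and variables do not carry over. Pictures are saved under pics/ and viewed, at most 10 in all, crops included, and the job is handed in when it is done.

```bash
mkdir -p pics; ls; cat > h.py <<'E'
import numpy as np, cv2
from bench import state, read_camera, camera_info, job_done, tcp_to_tips
def ray(name,u,v):
    c=camera_info(name); K=np.array([[c['fx'],0,c['cx']],[0,c['fy'],c['cy']],[0,0,1.]])
    p=cv2.undistortPoints(np.array([[[u,v]]],float),K,np.array(c['dist'],float))[0,0]
    if 'world_from_camera' in c: T=np.array(c['world_from_camera'])
    else:
        s=state(); W=np.eye(4); W[:3,:3]=s['tool_rot']; W[:3,3]=s['position']; T=W@np.array(c['mount'])
    return T[:3,3], T[:3,:3]@np.array([p[0],p[1],1.])
def at(name,u,v,z):
    o,d=ray(name,u,v); return o+d*(z-o[2])/d[2]
def proj(name,P):
    c=camera_info(name); K=np.array([[c['fx'],0,c['cx']],[0,c['fy'],c['cy']],[0,0,1.]])
    T=np.linalg.inv(np.array(c['world_from_camera']))
    return cv2.projectPoints(np.array(P,float).reshape(-1,1,3),cv2.Rodrigues(T[:3,:3])[0],T[:3,3],K,np.array(c['dist'],float))[0][:,0]
E
python3 - <<'E'
from h import *
np.set_printoptions(precision=3,suppress=True)
print(tcp_to_tips, state())
for n in('top','side'):
    cv2.imwrite(f'pics/{n}0.png',read_camera(n)[:,:,::-1]); print(camera_info(n))
print(camera_info('wrist'))
E
```

```text
pics
0.008 {'t': 0.0, 'joint_pos': array([-1.289,  0.435,  0.025,  1.574, -0.012,  1.134, -0.075]), 'qd': array([-0.001, -0.   ,  0.001,  0.001,  0.001,  0.001, -0.001]), 'joint_torque': array([  0.002, -66.784,   0.986, -31.446,  -0.06 ,   0.043,   0.   ]), 'position': array([0.234, 0.579, 0.234]), 'tool_rot': array([[-0.927,  0.375, -0.   ],
       [ 0.375,  0.927, -0.001],
       [-0.   , -0.002, -1.   ]]), 'ft_force': array([ 0.258, -0.059, -0.385]), 'torque': array([0.036, 0.011, 0.009]), 'gripper_force': 0.0, 'opening': 0.09168776799543729}
{'fx': 516.040068851853, 'fy': 516.040068851853, 'cx': 277.091878762423, 'cy': 211.70868638998598, 'dist': array([-0.124,  0.   ,  0.   ,  0.   ,  0.   ]), 'world_from_camera': array([[-0.015, -0.995,  0.096,  0.416],
       [-1.   ,  0.014, -0.008, -0.038],
       [ 0.006, -0.096, -0.995,  1.675],
       [ 0.   ,  0.   ,  0.   ,  1.   ]])}
{'fx': 484.3786667639975, 'fy': 484.3786667639975, 'cx': 279.269617854961, 'cy': 214.97298555691617, 'dist': array([-0.055,  0.   ,  0.   ,  0.   ,  0.   ]), 'world_from_camera': array([[ 0.999,  0.   ,  0.035,  0.508],
       [-0.03 , -0.528,  0.849, -1.414],
       [ 0.019, -0.849, -0.528,  0.955],
       [ 0.   ,  0.   ,  0.   ,  1.   ]])}
{'fx': 331.96806619156223, 'fy': 331.96806619156223, 'cx': 276.611159740274, 'cy': 213.27601387629923, 'dist': array([-0.075,  0.   ,  0.   ,  0.   ,  0.   ]), 'mount': array([[ 0.001, -0.955, -0.297,  0.08 ],
       [ 1.   ,  0.001, -0.001, -0.001],
       [ 0.001, -0.297,  0.955, -0.151],
       [ 0.   ,  0.   ,  0.   ,  1.   ]])}
```

View pics/top0.png

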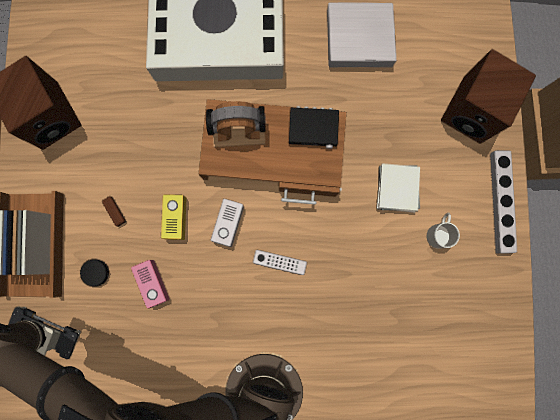

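View pics/side0.png

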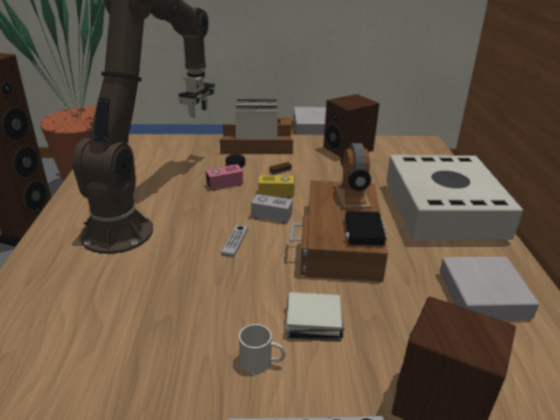

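Top view: the riser is at (272,148), its handle at (299,198) and the remote at (280,262). Candidates for the amp are the silver box at (227,223), the yellow one at (173,217) and the pink one at (149,284); the silver remote at (280,262) is too flat. I choose (227,223) and check it in an enlarged crop.

```bash
python3 - <<'E'
import cv2
a=cv2.imread('pics/top0.png')[90:280,190:360]
cv2.imwrite('pics/c0.png',cv2.resize(a,None,fx=3.15,fy=3.15,interpolation=cv2.INTER_CUBIC))
E
```

```text
(no output)
```

View pics/c0.png

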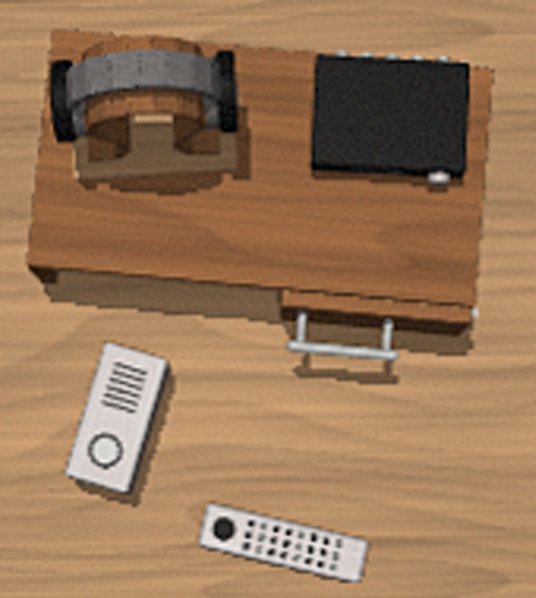

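The crop shows the silver amp with its dial, top corners at (105,342), (168,360), (128,492), (67,472). The handle bar runs from (290,347) to (396,355), and the riser's front-left top corner is at (27,265).

```bash
python3 - <<'E'
from h import *
np.set_printoptions(precision=4,suppress=True)
f=lambda x,y,z:at('top',190+(x+.5)/3.15-.5,90+(y+.5)/3.15-.5,z)[:2]
R={k:f(*p,.11) for k,p in dict(fl=(27,265),bl=(52,28),br=(493,68)).items()}
print(R,[np.linalg.norm(R[a]-R[b]) for a,b in(('fl','bl'),('bl','br'))])
ey=R['bl']-R['br'];ex=R['bl']-R['fl'];print('yaw',np.degrees([np.arctan2(-ey[0],ey[1]),np.arctan2(ex[1],ex[0])]))
A=np.array([f(*p,.068) for p in((105,342),(168,360),(128,492),(67,472))]);print(A,A.mean(0),[np.linalg.norm(A[i]-A[i-1]) for i in range(4)])
e=A[0]-A[3];e2=A[0]-A[1];print('amp yaw',np.degrees([np.arctan2(e[1],e[0]),np.arctan2(-e2[0],e2[1])]))
H=np.array([f(290,347,.09),f(396,355,.09)]);print('handle',H,H.mean(0),np.linalg.norm(H[0]-H[1]))
M=[f(*p,.018) for p in((207,505),(368,541),(360,582),(199,545))];print('remote',np.array(M))
E
```

```text
{'fl': array([0.6878, 0.1909]), 'bl': array([0.9269, 0.1672]), 'br': array([ 0.88  , -0.2709])} [np.float64(0.24029255045015477), np.float64(0.44060424459714403)]
yaw [-6.1091 -5.6529]
[[0.6161 0.1188]
 [0.5971 0.0561]
 [0.4665 0.0968]
 [0.4871 0.1572]] [0.5417 0.1072] [np.float64(0.13459012415964844), np.float64(0.06549084758395607), np.float64(0.13680681532565717), np.float64(0.06373280579254695)]
amp yaw [-16.5514 -16.8203]
handle [[ 0.6058 -0.065 ]
 [ 0.5964 -0.1691]] [ 0.6011 -0.1171] 0.10444913237267538
remote [[ 0.4538  0.0207]
 [ 0.4148 -0.1425]
 [ 0.3734 -0.1336]
 [ 0.4133  0.0293]]
```

Geometry agrees with the given sizes: riser 240 x 440 mm with yaw -5.9°, amp 135 x 65 mm at (0.542,0.107) with yaw -16.7°, and handle 54 mm in front. Now I move above the handle.

```bash
cat >> h.py <<'E'
C=np.array([.7839,-.040]); YAW=-5.9
def rf(x,y,yaw=YAW):  # riser frame -> world
    a=np.radians(yaw); return C+np.array([np.cos(a)*x-np.sin(a)*y,np.sin(a)*x+np.cos(a)*y])
def to(x,y,z,ydeg):   # needed shift in tool cm, turn about tool z deg, to have tool y at heading ydeg
    s=state(); R=np.array(s['tool_rot']); d=R.T@(np.array([x,y,z])-s['position'])*100
    h=np.degrees(np.arctan2(R[1,1],R[0,1])); print('shift cm',d.round(2),'rz',round(-((ydeg-h+180)%360-180),2),'tilt',np.degrees(np.arccos(-R[2,2])).round(2),'t',s['t'],'j',np.round(s['joint_pos'],2),'F',np.round(s['ft_force'],1),'op',s['opening'])
E
python3 -m inch '-3.76 -3.17 0 0 0 0;-3.76 -3.17 0 0 0 0;-3.76 -3.17 0 0 0 0;-3.76 -3.17 0 0 0 0;-3.76 -3.17 0 0 0 0;-3.76 -3.17 0 0 0 0;-3.76 -3.17 0 0 0 0;-3.76 -3.17 0 0 0 0;-3.76 -3.17 0 0 0 0;-3.76 -3.17 0 0 0 0;-3.76 -3.17 0 0 0 0;-3.76 -3.17 0 0 0 0' 2.2
python3 -m inch '-3.76 -3.17 0 0 0 0;-3.76 -3.17 0 0 0 0;-3.76 -3.17 0 0 0 0;-3.76 -3.17 0 0 0 0;0 0 0 0 0 9.2;0 0 0 0 0 9.2;0 0 0 0 0 9.2;0 0 0 0 0 9.2;0 0 0 0 0 9.2;0 0 0 0 0 9.2;0 0 0 0 0 9.2;0 0 0 0 0 9.2'
python3 -m inch '0 0 0 0 0 0;0 0 0 0 0 0'
python3 - <<'E'
from h import *
to(.602,-.117,.2,-5.9)
cv2.imwrite('pics/w1.png',read_camera('wrist')[:,:,::-1])
E
```

```text
t: 1.6
position: [0.5104, 0.0559, 0.2346]
tool_rot: [[-0.927, 0.375, -0.0], [0.375, 0.927, 0.0], [0.0, -0.0, -1.0]]
ft_force: [-0.2, 1.1, -0.6]
opening: 0.0223
gripper_force: 0.0
t: 3.1
position: [0.6015, -0.1165, 0.2343]
tool_rot: [[0.104, 0.995, -0.001], [0.995, -0.104, 0.0], [0.0, -0.001, -1.0]]
ft_force: [1.4, 0.1, -0.5]
opening: 0.0219
gripper_force: 0.0
t: 3.35
position: [0.6017, -0.1166, 0.2345]
tool_rot: [[0.095, 0.995, -0.0], [0.995, -0.095, -0.0], [-0.0, -0.0, -1.0]]
ft_force: [0.1, -0.3, 0.4]
opening: 0.0215
gripper_force: 0.0
shift cm [-0.04  0.04  3.45] rz 0.46 tilt 0.02 t 3.35 j [-0.36  0.47  0.68  1.64 -0.32  1.14  0.31] F [ 0.1 -0.3  0.4] op 0.02153828200584482
```

View pics/w1.png

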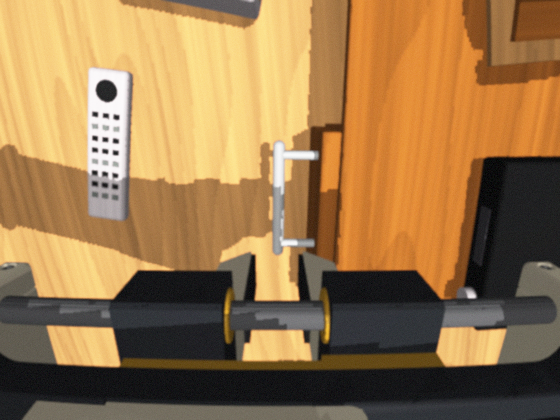

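Wrist view: the bar runs from (279.5,146) to (277,252), lined up with the gap between the fingers.

```bash
python3 - <<'E'
from h import *
a=at('wrist',279.5,143,.084);b=at('wrist',277.5,253,.084);m=(a+b)/2
print(a,b,m,np.linalg.norm(a-b),np.degrees(np.arctan2(-(a-b)[0],(a-b)[1])),rf(-.172,-.0954))
to(m[0],m[1],.077,-5.9)
E
```

```text
[ 0.60914894 -0.06544236  0.084     ] [ 0.59731368 -0.17196205  0.084     ] [ 0.60323131 -0.11870221  0.084     ] 0.10717517252441182 -6.34005661993491 [ 0.60300471 -0.11721433]
shift cm [-0.2   0.17 15.76] rz 0.42 tilt 0.01 t 3.4 j [-0.36  0.47  0.68  1.64 -0.32  1.14  0.31] F [-0.2 -0.3  0.5] op 0.02223322256495496
```

```bash
python3 -m inch '-0.15 0.15 0 0 0 0.5;0 0 2.5 0 0 0;0 0 2.5 0 0 0;0 0 2.5 0 0 0;0 0 2.5 0 0 0;0 0 1.5 0 0 0;0 0 1.3 0 0 0;0 0 1 0 0 0;0 0 1 0 0 0;0 0 1 0 0 0;0 0 0 0 0 0'
python3 -m inch '0 0 0 0 0 0;0 0 0 0 0 0;0 0 0 0 0 0;0 0 0 0 0 0' 0.8
```

```text
t: 4.78
position: [0.6027, -0.1181, 0.076]
tool_rot: [[0.107, 0.994, -0.001], [0.994, -0.107, 0.0], [0.0, -0.001, -1.0]]
ft_force: [-0.8, -0.4, -0.6]
opening: 0.0221
gripper_force: 0.0
t: 5.28
position: [0.6029, -0.1184, 0.077]
tool_rot: [[0.107, 0.994, -0.0], [0.994, -0.107, 0.0], [0.0, -0.0, -1.0]]
ft_force: [-4.7, 1.0, 4.5]
opening: 0.01
gripper_force: 30.0
```

Bar gripped. Now I pull along the arc.

```bash
python3 -m inch '-0.421 -1.047 0 0 0 -5;-0.421 -1.047 0 0 0 -5;-0.421 -1.047 0 0 0 -5;-0.421 -1.047 0 0 0 -5;-0.421 -1.047 0 0 0 -5;-0.421 -1.047 0 0 0 -5;-0.421 -1.047 0 0 0 -5;-0.421 -1.047 0 0 0 -5;-0.421 -1.047 0 0 0 -5'
python3 - <<'E'
from h import *
x=rf(-.129,-.217); s=state(); print(x, np.linalg.norm(s['position'][:2]-x)); to(*s['position'],-5.9)
E
```

```text
t: 6.4
position: [0.5235, -0.1763, 0.077]
tool_rot: [[-0.63, 0.777, 0.002], [0.777, 0.63, -0.0], [-0.001, 0.001, -1.0]]
ft_force: [2.8, -0.2, -2.0]
opening: 0.0099
gripper_force: 30.0
[ 0.63327736 -0.24259027] 0.12818886258734444
shift cm [0. 0. 0.] rz 44.93 tilt 0.11 t 6.4 j [-0.03  0.52  0.36  1.94 -0.27  0.72  1.17] F [ 2.8 -0.2 -2. ] op 0.009911458185901134
```

```bash
python3 -m inch '-0.421 -1.047 0 0 0 -5;-0.421 -1.047 0 0 0 -5;-0.421 -1.047 0 0 0 -5;-0.421 -1.047 0 0 0 -5;-0.421 -1.047 0 0 0 -5;-0.421 -1.047 0 0 0 -5;-0.421 -1.047 0 0 0 -5;-0.421 -1.047 0 0 0 -5;-0.421 -1.047 0 0 0 -5;-0.421 -1.047 0 0 0 -5;0 0 0 0 0 0;0 0 0 0 0 0'
python3 - <<'E'
from h import *
s=state(); to(*s['position'],-5.9)
E
```

```text
t: 7.9
position: [0.5121, -0.2843, 0.077]
tool_rot: [[-1.0, 0.019, 0.003], [0.019, 1.0, -0.0], [-0.003, -0.0, -1.0]]
ft_force: [5.5, 1.7, -2.4]
opening: 0.0103
gripper_force: 30.0
shift cm [0. 0. 0.] rz 94.8 tilt 0.2 t 7.9 j [ 0.33  0.54  0.12  1.85 -0.09  0.75  2.05] F [ 5.5  1.7 -2.4] op 0.01027669346717297
```

```bash
python3 -m inch '0 0 0 0 0 0;0 0 0 0 0 0;0 0 0 0 0 0;0 0 -1 0 0 0;0 0 -2 0 0 0;0 0 -2.5 0 0 0;0 0 -2.5 0 0 0;0 0 -3 0 0 0;0 0 -3 0 0 0;0 0 -1 0 0 0' 2.2
python3 -m inch '-0.2 3.9 0 0 0 0;-0.2 3.9 0 0 0 0;-0.2 3.9 0 0 0 0;-0.2 3.9 0 0 0 0;-0.2 3.9 0 0 0 0;-0.2 3.9 0 0 0 0;-0.2 3.9 0 0 0 0;-0.2 3.9 0 0 0 0;-0.2 3.9 0 0 0 0;-0.2 3.9 0 0 0 0;0 0 0 0 0 8;0 0 0 0 0 7.6' 9.1
python3 -m inch '0 0 0 0 0 0;0 0 0 0 0 0'
python3 - <<'E'
from h import *
to(.5417,.1072,.2,73.3)
w=read_camera('wrist')[:,:,::-1];t=read_camera('top')[:,:,::-1]
t=cv2.resize(t[130:290,190:360],None,fx=2.625,fy=2.625,interpolation=cv2.INTER_CUBIC)
w=cv2.resize(w,None,fx=.62,fy=.62,interpolation=cv2.INTER_AREA)
o=np.zeros((420,800,3),np.uint8);o[:260,:347]=w;o[:420,350:796]=t[:,:446];cv2.imwrite('pics/w2.png',o)
E
```

```text
t: 9.15
position: [0.5107, -0.2852, 0.2292]
tool_rot: [[-1.0, 0.02, 0.003], [0.02, 1.0, -0.001], [-0.003, -0.001, -1.0]]
ft_force: [-0.4, 0.1, -0.6]
opening: 0.022
gripper_force: 0.0
t: 10.65
position: [0.5373, 0.1053, 0.2261]
tool_rot: [[-0.957, 0.291, -0.001], [0.291, 0.957, -0.0], [0.001, -0.001, -1.0]]
ft_force: [-0.4, -0.8, -0.6]
opening: 0.0908
gripper_force: 0.0
t: 10.9
position: [0.5376, 0.1046, 0.2265]
tool_rot: [[-0.958, 0.286, -0.0], [0.286, 0.958, -0.0], [0.0, -0.0, -1.0]]
ft_force: [0.4, -0.2, 0.0]
opening: 0.091
gripper_force: 0.0
shift cm [-0.32  0.36  2.65] rz 0.11 tilt 0.02 t 10.9 j [-0.32  0.32  0.04  1.78 -0.01  1.05  1.01] F [ 0.4 -0.2  0. ] op 0.0910395668311906
```

View pics/w2.png

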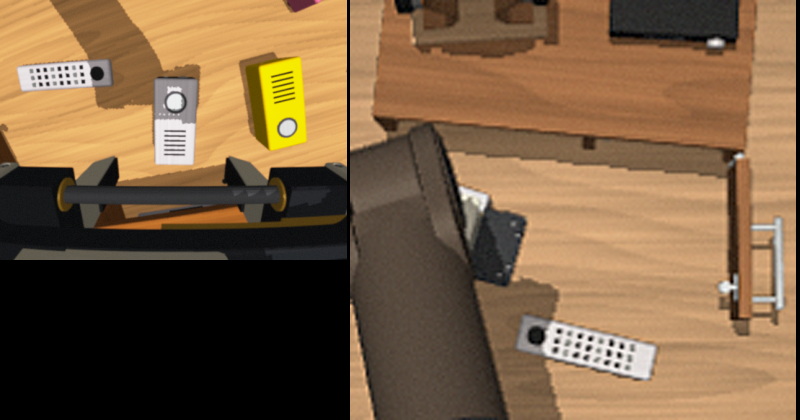

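Wrist part: amp top at (156,83)–(199,83) near end and (154,162)–(194,164) far end (scale 0.62), between the fingers. Top part: the door stands open with the handle on the right, the divider's front is at (588,143) and the right wall's bottom is at (728,172).

```bash
python3 - <<'E'
from h import *
np.set_printoptions(precision=4,suppress=True)
P=np.array([at('wrist',u/.62,v/.62,.068)[:2] for u,v in((156,83),(199,83),(194,164),(154,162))])
print(P,P.mean(0)); e=(P[3]+P[2]-P[0]-P[1]);print(np.degrees(np.arctan2(e[1],e[0])),np.linalg.norm(e)/2)
f=lambda x,y,z:at('top',190+(x-350+.5)/2.625-.5,130+(y+.5)/2.625-.5,z)[:2]
a=np.radians(-5.9);Rm=np.array([[np.cos(a),np.sin(a)],[-np.sin(a),np.cos(a)]])
for p in((583,135,.1),(595,135,.1),(583,150,.07),(596,150,.07),(720,176,0),(735,160,.109),(750,155,.109),(735,330,.109),(750,318,.109)): print(p,Rm@(f(*p)-C))
E
```

```text
[[0.4733 0.099 ]
 [0.4913 0.1597]
 [0.6162 0.1192]
 [0.5937 0.0567]] [0.5436 0.1086]
-18.664015931407214 0.12946066044799318
(583, 135, 0.1) [-0.1188 -0.0281]
(595, 135, 0.1) [-0.1176 -0.0421]
(583, 150, 0.07) [-0.1322 -0.0295]
(596, 150, 0.07) [-0.1308 -0.045 ]
(720, 176, 0) [-0.1393 -0.2025]
(735, 160, 0.109) [-0.1337 -0.2077]
(750, 155, 0.109) [-0.1262 -0.2248]
(735, 330, 0.109) [-0.3312 -0.2231]
(750, 318, 0.109) [-0.3159 -0.2393]
```

```bash
python3 -m inch '-0.4 0.5 0 0 0 0;0 0 2.5 0 0 0;0 0 2.5 0 0 0;0 0 2.5 0 0 0;0 0 2.5 0 0 0;0 0 2.5 0 0 0;0 0 1.5 0 0 0;0 0 1.2 0 0 0;0 0 1 0 0 0;0 0 0.7 0 0 0;0 0 0 0 0 0;0 0 0 0 0 0'
python3 -m inch '0 0 0 0 0 0;0 0 0 0 0 0;0 0 0 0 0 0;0 0 0 0 0 0;0 0 0 0 0 0;0 0 0 0 0 0' 5.5
python3 - <<'E'
from h import *
x=rf(-.12-.10,-.124);to(x[0],x[1],.056,84.1)
x=rf(-.12-.02,-.124);to(x[0],x[1],.056,84.1)
E
```

```text
t: 12.5
position: [0.5434, 0.1085, 0.0582]
tool_rot: [[-0.958, 0.288, 0.001], [0.288, 0.958, 0.0], [-0.001, 0.0, -1.0]]
ft_force: [-0.9, 0.2, -0.1]
opening: 0.091
gripper_force: 0.0
t: 13.25
position: [0.5432, 0.1085, 0.0579]
tool_rot: [[-0.958, 0.288, 0.0], [0.288, 0.958, 0.0], [-0.0, 0.0, -1.0]]
ft_force: [-0.5, -0.5, 3.3]
opening: 0.0655
gripper_force: 30.0
shift cm [ -8.06 -23.6    0.19] rz -10.86 tilt 0.01 t 13.25 j [-0.31  0.53  0.03  1.93 -0.02  0.68  1.01] F [-0.5 -0.5  3.3] op 0.06550212486589883
shift cm [-15.92 -22.09   0.19] rz -10.86 tilt 0.01 t 13.25 j [-0.31  0.53  0.03  1.93 -0.02  0.68  1.01] F [-0.5 -0.5  3.3] op 0.06550212486589883
```

```bash
python3 -m inch '0 0 0 0 0 -3.65;0 0 0 0 0 -3.65;0 0 0 0 0 -3.6;-1.2 0 0 0 0 0;-1.2 0 0 0 0 0;-1.1 -0.7 0 0 0 0;0 -2 0 0 0 0;0 -2 0 0 0 0;0 -2 0 0 0 0;0 -2 0 0 0 0;0 -2 0 0 0 0;0 -2 0 0 0 0'
python3 -m inch '0 -2 0 0 0 0;0 -2 0 0 0 0;0 -2 0 0 0 0;0 -2 0 0 0 0;0 -2 0 0 0 0;0 -1.5 0 0 0 0;0 -0.5 0 0 0 0;0 0 0 0 0 0'
python3 - <<'E'
from h import *
x=rf(-.12-.02,-.124);to(x[0],x[1],.058,84.1)
t=read_camera('top')[:,:,::-1];w=read_camera('wrist')[:,:,::-1]
t=cv2.resize(t[130:290,190:360],None,fx=2.625,fy=2.625,interpolation=cv2.INTER_CUBIC)
w=cv2.resize(w,None,fx=.62,fy=.62,interpolation=cv2.INTER_AREA)
o=np.zeros((420,800,3),np.uint8);o[:260,:347]=w;o[:420,350:796]=t[:,:446];cv2.imwrite('pics/w3.png',o)
E
```

```text
t: 14.75
position: [0.5648, -0.0227, 0.0579]
tool_rot: [[-0.995, 0.102, 0.0], [0.102, 0.995, 0.0], [-0.0, 0.0, -1.0]]
ft_force: [-0.0, 4.3, 4.8]
opening: 0.0656
gripper_force: 30.0
t: 15.75
position: [0.5521, -0.1428, 0.0579]
tool_rot: [[-0.995, 0.103, -0.0], [0.103, 0.995, -0.001], [0.0, -0.001, -1.0]]
ft_force: [0.2, 1.2, 6.1]
opening: 0.0654
gripper_force: 30.0
shift cm [-8.    0.22 -0.02] rz -0.03 tilt 0.05 t 15.75 j [ 0.18  0.55 -0.03  1.89  0.03  0.7   1.6 ] F [0.2 1.2 6.1] op 0.06540604859905672
```

View pics/w3.png

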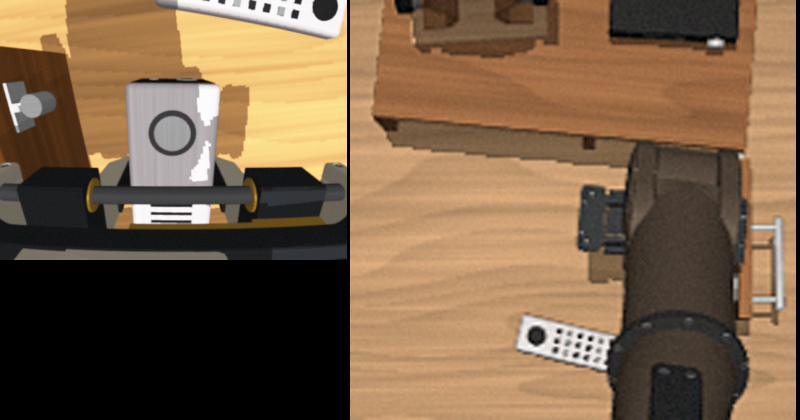

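Amp is square in the gripper (dial at (172,132)) with the mouth ahead; remote and door are undisturbed. Sliding in.

```bash
python3 -m inch '-1 0.2 0 0 0 0;-1 0 0 0 0 0;-1 0 0 0 0 0;-1 0 0 0 0 0;-1 0 0 0 0 0;-1 0 0 0 0 0;-1 0 0 0 0 0;-0.8 0 0 0 0 0;0 0 0 0 0 0'
python3 -m inch '0 0 0 0 0 0;0 0 0 0 0 0;0 0 0 0 0 0;0 0 -1 0 0 0;0 0 -2 0 0 0;0 0 -1.5 0 0 0;2 0 -0.5 0 0 0;3 0 0 0 0 0;3 0 0 0 0 0;3 0 0 0 0 0;0 0 0 0 0 0' 8.5
python3 - <<'E'
from h import *
x=rf(-.12-.10,-.124);to(x[0],x[1],.058,84.1)
E
```

```text
t: 16.98
position: [0.6286, -0.1494, 0.0578]
tool_rot: [[-0.995, 0.104, -0.003], [0.104, 0.995, -0.002], [0.003, -0.002, -1.0]]
ft_force: [-5.3, -0.4, 11.9]
opening: 0.0658
gripper_force: 30.0
t: 18.35
position: [0.5192, -0.1357, 0.1083]
tool_rot: [[-0.995, 0.102, -0.001], [0.102, 0.995, -0.0], [0.001, -0.0, -1.0]]
ft_force: [0.6, -0.3, 0.1]
opening: 0.0854
gripper_force: 0.0
shift cm [-3.35 -0.16  5.03] rz 0.02 tilt 0.05 t 18.35 j [ 0.18  0.44 -0.03  1.93  0.02  0.77  1.6 ] F [ 0.6 -0.3  0.1] op 0.08536293852135335
```

```bash
python3 -m inch '0 -0.15 1 0 0 0;0 0 1 0 0 0;0 0 1 0 0 0;0 0 1 0 0 0;0 0 0.9 0 0 0;0 0 0 0 0 0' 2.6
python3 -m inch '-1.2 0 0 0 0 0;-1.2 0 0 0 0 0;-1.2 0 0 0 0 0;-1 0 0 0 0 0;-1 0 0 0 0 0;-1 0 0 0 0 0;-1 0 0 0 0 0;-1 0 0 0 0 0;-1 0 0 0 0 0;-1 0 0 0 0 0;0 0 0 0 0 0'
python3 - <<'E'
from h import *
x=rf(-.12-.0115,-.124);to(x[0],x[1],.058,84.1)
w=read_camera('wrist')[:,:,::-1];cv2.imwrite('pics/w4.png',w)
E
```

```text
t: 19.1
position: [0.5204, -0.137, 0.0578]
tool_rot: [[-0.995, 0.102, -0.001], [0.102, 0.995, 0.0], [0.001, 0.0, -1.0]]
ft_force: [0.4, -0.1, -0.3]
opening: 0.0295
gripper_force: 0.0
t: 20.48
position: [0.6279, -0.1479, 0.0588]
tool_rot: [[-0.995, 0.102, 0.002], [0.102, 0.995, -0.0], [-0.002, 0.0, -1.0]]
ft_force: [-1.0, 0.3, -0.5]
opening: 0.026
gripper_force: 0.0
shift cm [-1.26 -0.06  0.09] rz 0.06 tilt 0.11 t 20.475 j [ 0.16  0.64 -0.02  1.69  0.02  0.8   1.6 ] F [-1.   0.3 -0.5] op 0.026023388834742773
```

View pics/w4.png

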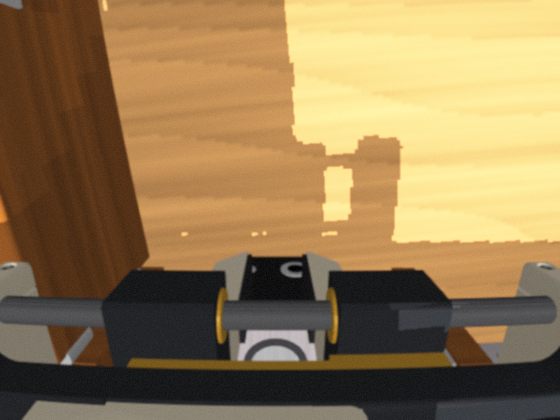

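The amp's black front is just ahead of the fingers at (277,290), straight. Last part of the push.

```bash
python3 -m inch '-0.5 0 0 0 0 0;-0.5 0 0 0 0 0;-0.3 0 0 0 0 0;0 0 0 0 0 0;0 0 0 0 0 0'
python3 - <<'E'
from h import *
x=rf(-.12-.0115,-.124);to(x[0],x[1],.058,84.1)
E
```

```text
t: 21.15
position: [0.6398, -0.1493, 0.0588]
tool_rot: [[-0.995, 0.102, 0.001], [0.102, 0.995, -0.0], [-0.001, 0.0, -1.0]]
ft_force: [0.3, 0.5, 1.2]
opening: 0.0261
gripper_force: 0.0
shift cm [-0.06 -0.05  0.08] rz 0.05 tilt 0.06 t 21.15 j [ 0.16  0.66 -0.02  1.66  0.02  0.82  1.6 ] F [0.3 0.5 1.2] op 0.026060281819797377
```

```bash
python3 -m inch '2 0 0 0 0 0;3 0 0 0 0 0;3 0 0 0 0 0;0 0 -3 0 0 0;0 0 -3 0 0 0;0 0 -4 0 0 0;0 0 -4 0 0 0;0 0 -2 0 0 0;1.1 -4.9 0 0 0 0;1.1 -4.9 0 0 0 0;1.1 -4.9 0 0 0 -4.8;0 0 0 0 0 0' 2.2
python3 -m inch '0 0 0 0 0 0;0 0 0 0 0 0'
python3 - <<'E'
from h import *
to(.5121,-.2843,.077,88.9)
t=read_camera('top')[:,:,::-1];w=read_camera('wrist')[:,:,::-1]
t=cv2.resize(t[130:290,190:360],None,fx=2.0,fy=2.0,interpolation=cv2.INTER_CUBIC)
w=cv2.resize(w,None,fx=.82,fy=.82,interpolation=cv2.INTER_AREA)
o=np.zeros((344,800,3),np.uint8);o[:344,:459]=w;o[:320,460:800]=t;cv2.imwrite('pics/w5.png',o)
E
```

```text
t: 22.65
position: [0.5098, -0.2892, 0.219]
tool_rot: [[-1.0, 0.025, 0.0], [0.025, 1.0, -0.003], [-0.0, -0.003, -1.0]]
ft_force: [-0.4, 0.7, -0.6]
opening: 0.0221
gripper_force: 0.0
t: 22.9
position: [0.5127, -0.2824, 0.2188]
tool_rot: [[-1.0, 0.016, 0.001], [0.016, 1.0, 0.001], [-0.001, 0.001, -1.0]]
ft_force: [-0.0, 0.0, 0.5]
opening: 0.022
gripper_force: 0.0
shift cm [ 0.07 -0.21 14.18] rz 0.16 tilt 0.05 t 22.9 j [ 0.41  0.38  0.    1.69 -0.    1.06  1.97] F [-0.   0.   0.5] op 0.021998534130803254
```

View pics/w5.png

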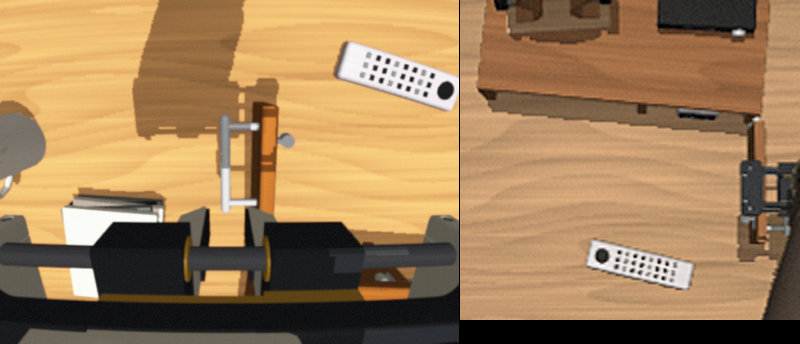

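The amp's front shows in the mouth at (697,113) and the remote is untouched. The handle bar runs from (225,119) to (226,210) in the wrist part.

```bash
python3 - <<'E'
from h import *
a=at('wrist',225/.82,117/.82,.084);b=at('wrist',226/.82,211/.82,.084);m=(a+b)/2;d=b-a
print(a,b,m,np.linalg.norm(d),'tool y heading',np.degrees(np.arctan2(d[1],d[0]))+90)
to(m[0],m[1],.077,88.9)
f=lambda x,y,z:at('top',190+(x-460+.5)/2-.5,130+(y+.5)/2-.5,z)[:2]
a=np.radians(-5.9);Rm=np.array([[np.cos(a),np.sin(a)],[-np.sin(a),np.cos(a)]])
for p in((679,116),(716,119)): print(Rm@(f(*p,0.005)-C))
E
```

```text
[ 0.45799332 -0.2845621   0.084     ] [ 0.56415847 -0.28525553  0.084     ] [ 0.51107589 -0.28490882  0.084     ] 0.10616742012825997 tool y heading 89.62577053469712
shift cm [ 0.15 -0.24 14.18] rz 0.17 tilt 0.03 t 23.0 j [ 0.41  0.38  0.    1.69 -0.    1.06  1.97] F [ 1.   0.2 -0.7] op 0.02224009000158829
[-0.11962672 -0.09723372]
[-0.11912959 -0.15795545]
```

```bash
python3 -m inch '0.08 -0.22 2.5 0 0 0;0 0 2.5 0 0 0;0 0 2.5 0 0 0;0 0 2 0 0 0;0 0 1.5 0 0 0;0 0 1.2 0 0 0;0 0 1 0 0 0;0 0 1 0 0 0;0 0 0 0 0 0'
python3 -m inch '0 0 0 0 0 0;0 0 0 0 0 0;0 0 0 0 0 0;0 0 0 0 0 0' 0.8
```

```text
t: 24.12
position: [0.5107, -0.286, 0.0761]
tool_rot: [[-1.0, 0.018, -0.001], [0.018, 1.0, 0.0], [0.001, 0.0, -1.0]]
ft_force: [-0.1, -0.2, -0.6]
opening: 0.0222
gripper_force: 0.0
t: 24.62
position: [0.5114, -0.2861, 0.0771]
tool_rot: [[-1.0, 0.018, 0.001], [0.018, 1.0, -0.0], [-0.001, -0.0, -1.0]]
ft_force: [-0.7, 2.2, 3.3]
opening: 0.0102
gripper_force: 30.0
```

```bash
python3 -m inch '0.329 1.08 0 0 0 5;0.329 1.08 0 0 0 5;0.329 1.08 0 0 0 5;0.329 1.08 0 0 0 5;0.329 1.08 0 0 0 5;0.329 1.08 0 0 0 5;0.329 1.08 0 0 0 5;0.329 1.08 0 0 0 5;0.329 1.08 0 0 0 5'
```

```text
t: 25.75
position: [0.5166, -0.1865, 0.077]
tool_rot: [[-0.692, 0.722, -0.003], [0.722, 0.692, 0.001], [0.003, -0.001, -1.0]]
ft_force: [-6.3, 3.0, 9.7]
opening: 0.0101
gripper_force: 30.0
```

```bash
python3 -m inch '0.329 1.08 0 0 0 5;0.329 1.08 0 0 0 5;0.329 1.08 0 0 0 5;0.329 1.08 0 0 0 5;0.329 1.08 0 0 0 5;0.329 1.08 0 0 0 5;0.329 1.08 0 0 0 5;0.329 1.08 0 0 0 5;0 0 0 0 0 0'
python3 - <<'E'
from h import *
to(.6028,-.1183,.077,-5.9)
E
```

```text
t: 26.88
position: [0.5829, -0.1236, 0.077]
tool_rot: [[-0.07, 0.998, -0.001], [0.998, 0.07, 0.003], [0.003, -0.0, -1.0]]
ft_force: [-4.9, 7.9, 10.3]
opening: 0.0099
gripper_force: 30.1
shift cm [0.39 2.03 0.01] rz 9.9 tilt 0.17 t 26.875 j [-0.16  0.58  0.4   1.84 -0.31  0.79  0.48] F [-4.9  7.9 10.3] op 0.00989270410881225
```

```bash
python3 -m inch '0.12 0.52 0 0 0 2.5;0.12 0.52 0 0 0 2.5;0.11 0.52 0 0 0 2.5;0.1 0.52 0 0 0 2.4;0 0.15 0 0 0 0;0 0.15 0 0 0 0;0 0 0 0 0 0;0 0 0 0 0 0'
python3 - <<'E'
from h import *
to(.6028,-.1183,.077,-5.9)
E
```

```text
t: 27.88
position: [0.6031, -0.1174, 0.0767]
tool_rot: [[0.101, 0.995, -0.007], [0.995, -0.101, 0.007], [0.006, -0.007, -1.0]]
ft_force: [-13.6, 14.5, 19.3]
opening: 0.0097
gripper_force: 30.0
shift cm [-0.09 -0.02 -0.03] rz 0.09 tilt 0.56 t 27.875 j [-0.19  0.62  0.45  1.78 -0.35  0.83  0.33] F [-13.6  14.5  19.3] op 0.009651332592623177
```

```bash
python3 -m inch '0 0.25 0 0 0 0;0 0.15 0 0 0 0;0 0 0 0 0 0;0 0 0 0 0 0'
python3 -m inch '0 -0.35 0 0 0 0;0 -0.25 0 0 0 0'
python3 -m inch '0 0 0 0 0 0;0 0 0 0 0 0;0 0 0 0 0 0;0 0 -0.7 0 0 0;0 0 -1.5 0 0 0;0 0 -2.5 0 0 0;0 0 -3 0 0 0;0 0 -3 0 0 0;0 0 -3 0 0 0;0 -3 0 0 0 0;0 -5 0 0 0 0;0 -5 0 0 0 0' 2.2
python3 -m inch '0 -5 0 0 0 0;0 -4 0 0 0 0;0 0 0 0 0 0;0 0 0 0 0 0'
python3 - <<'E'
from h import *
t=read_camera('top')[:,:,::-1]
cv2.imwrite('pics/w6.png',cv2.resize(t[90:280,190:360],None,fx=3.15,fy=3.15,interpolation=cv2.INTER_CUBIC))
E
```

```text
t: 28.38
position: [0.6032, -0.1174, 0.0765]
tool_rot: [[0.102, 0.995, -0.014], [0.995, -0.102, 0.009], [0.008, -0.014, -1.0]]
ft_force: [-27.3, 15.8, 30.0]
opening: 0.01
gripper_force: 30.0
t: 28.62
position: [0.6029, -0.1174, 0.0768]
tool_rot: [[0.101, 0.995, -0.003], [0.995, -0.101, 0.006], [0.006, -0.003, -1.0]]
ft_force: [-2.1, 11.9, 5.8]
opening: 0.0101
gripper_force: 30.0
t: 30.12
position: [0.4737, -0.1088, 0.2146]
tool_rot: [[0.104, 0.995, 0.001], [0.995, -0.104, -0.0], [0.0, 0.001, -1.0]]
ft_force: [0.1, -0.1, 1.0]
opening: 0.0215
gripper_force: 0.0
t: 30.62
position: [0.3865, -0.0994, 0.2147]
tool_rot: [[0.104, 0.995, 0.003], [0.995, -0.104, 0.0], [0.001, 0.002, -1.0]]
ft_force: [0.7, -0.6, 0.3]
opening: 0.022
gripper_force: 0.0
```

View pics/w6.png

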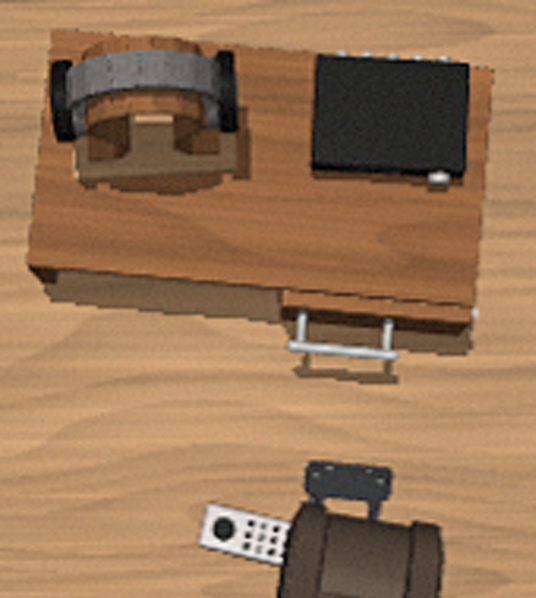

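The handle is back at (290,347)–(396,355), the same as at the start. I compare the door region numerically with the first picture, then hand in.

```bash
python3 - <<'E'
from h import *
a=cv2.imread('pics/top0.png')[182:212,276:345];b=read_camera('top')[182:212,276:345,::-1]
d=np.abs(a.astype(int)-b).max(2);print(d.mean(),d.max())
g=lambda i:np.float32(cv2.cvtColor(np.ascontiguousarray(i),cv2.COLOR_BGR2GRAY))
print(cv2.phaseCorrelate(g(a),g(b)))
if d.mean()<6: print(job_done())
E
```

```text
6.3246376811594205 24
((-0.02413770308624663, -0.013434251996814695), 0.9776234152140441)
```

```bash
python3 -c "from bench import job_done; print(job_done())"
```

```text
the job is handed in; nothing more can be done
None
```

The amplifier is in the cupboard with its front at the mouth plane, and the door is shut on the catch (handle image matches the start picture). I handed the job in after about 31 s; the verdict was not reported back.

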